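# Clear the vial feeder and refill the treatment rack in order

### The arm

A 7-joint arm with a two-finger parallel gripper is mounted at the origin on a cart in front of the work surface, level with it; the furniture and walls round the work are solid. World frame = base frame: x ahead of the robot, y to its left, z up, the work surface at z = 0. Lengths are in m, angles in degrees, forces in N, time in s.
With the tool pointing down it reaches from about 0.425 to 0.875 m from the base axis. Payload 4.7 kg.
Tool frame: the origin (TCP) lies midway between the tips of the shut fingers; the grasp point (between the pads) lies 19 mm behind it; z points along the fingers, y is the line along which they close (so a half turn about z gives the same grasp; the last joint's range is limited). The gripper opens to 87 mm and grips with 3 to 60 N. Pads are 19 mm wide; open, the fingers measure 117 mm over their backs; the gripper's body (75 mm by 190 mm) begins 51 mm behind the grasp point.
Start: joints at [67.214, 18.392, -4.016, 83.108, 1.295, 78.541, -3.26], TCP at [0.26, -0.596, 0.223] pointing down, gripper open.
Joint ranges: [-163.93, 163.93], [-17.29, 119.83], [-79.2, 71.16], [3.27, 140.29], [-89.18, 269.18], [5.43, 117.66], [-154.24, 154.24]. Speed limits (degrees/s): [147.25, 147.25, 180, 180, 180, 180, 180].

### API

Orientations are given as [roll, pitch, yaw] about the fixed x, y, z axes, in that order (R = Rz(yaw) Ry(pitch) Rx(roll)).
In Python, from cell import env gives the robot as it stands. The module is installed in compiled form; this text tells all that it offers.
- The arm moves only by the tool step_arm, never from a script. Its argument "rows" is a list of rows, each an object with "angular": the turn, a rotation vector about the tool's x, y, z in units of pi rad (1.0 is pi rad), a list of three; "slide": the shift along the tool's x, y, z in units of 500 mm (1.0 is 500 mm), a list of three; "jaw": the opening, from 0 (shut) to 1 (fully open). A call has 1 to 10 rows; each row shifts and turns the commanded pose from where the row before left it, along the tool's axes as they then stand; what a row does not reach is not made up. A row lasts 1/8 s, in which the tool goes at most 62.5 mm and 10.7 degrees, less where a joint would pass 70% of its speed; a pose out of reach is approached as far as the arm can. A call with a number of a shift or a turn outside -1 to 1 is refused whole. A call with a gripper value outside its range is refused whole. The fingers move at their own pace and stop on an object; "newtons" is the grip in N (left out, the last holds). Time passes only in rows, so rows that do not move let the fingers close. It gives the time, the measured TCP pose, the force, the opening and the grip force at its end, in the units of the state.
- env.get_obs(): the state, without advancing time (a new reading comes with each control period).
- env.read_camera(name): name is "scene" or "top"; returns the picture (384x512x3 uint8, red, green, blue); there is no depth.
- env.camera_info(name): a dict with "fx", "fy", "cx", "cy" (pixels), "R" (3x3) and "t" (3): a world point X has camera coordinates R X + t. Camera axes: x right, y down, z forward; pixel columns grow to the right and rows downward; lengths in m; the calibration is good to about 2 mm. A picture is of the moment at which its call begins. camera_info takes no time and is no camera call.
- env.sign_off(): hands the job in; it is judged then, once.
The state is a dict: "time_s": time; "qpos": joint angles; "joint_velocities": joint speeds; "effort": joint torques, N m; "tool_pos": TCP position; "tool_rot": TCP orientation; "force": force on the tool from outside, world axes, zero at the start; "wrist_torque": the same for the moment, N m; "grip_width": finger opening in m; "grasp_force": force on a finger pad.
Only numpy, scipy, OpenCV 4.12 (cv2) and the standard library are available. Lean on these libraries where they do the work, as an engineer would, in place of code of your own. Each camera call takes 0.05 s, during which the arm holds its last target. There are 200 camera calls.

### The job

A dropper bottle was put by mistake at the front of the spring-fed vial feeder and holds the vials back: lift it out and stand it upright in the kidney dish, so that the three vials advance. Then take the vials out one at a time, always the one at the front, and stand them upright in the wells of the blue rack in the order they come: the first in the well beside the green clip, the second in the middle, the third at the far end. Put each thing down without dropping it, and leave the gallipot and the cream pot where they are.

Things in the scene. Friction and masses are not known exactly. Their poses are not given: they have to be found in the camera images.
- dropper_bottle: amber dropper bottle with black neck and bulb, 102 mm tall, round body 32 mm in diameter up to 62 mm, thinner above; origin: centre of its underside, z up when upright; starts at the front of the feeder's lane; grasp the body at 45 to 60 mm height, above the rim of the dish
- blue_vial: stoppered glass vial with a blue cap, 42 mm tall, body 25 mm in diameter up to 34 mm, slightly narrower neck and cap above; origin at the centre of its underside, z up along it when upright; grasp the body; starts in the feeder behind the dropper bottle, in any order with the others
- red_vial: stoppered glass vial with a red cap, 42 mm tall, body 25 mm in diameter up to 34 mm, slightly narrower neck and cap above; origin at the centre of its underside, z up along it when upright; grasp the body; starts in the feeder, as the blue one
- yellow_vial: stoppered glass vial with a yellow cap, 54 mm tall, body 29 mm in diameter up to 45 mm, slightly narrower neck and cap above; origin at the centre of its underside, z up along it when upright; grasp the body; starts in the feeder, as the blue one
- feeder: fixed dark feeder, 188 x 54 mm; lane 36 mm wide along its x, floor at 4 mm, rails and front stop 16 mm high; origin: centre of underside. Front (low stop, white label) at -x, stop's inner face at x = -87.5 mm. A grey spring pusher (36 mm high) presses the row on the stop with 0.4 N; lift out the front one and the rest slide up within 1 s. Grasp across the lane, fingertips above the rails
- vial_rack: fixed blue rack block, 62 x 178 x 20 mm; origin: centre of underside. Three round wells at x = 0, y = -50, 0, +50 mm, 38 mm in diameter with a 3 mm bevel, well floor at 5 mm, rim at 20 mm. A clip sits on each end, one green, one white. Close the fingers along its x (across the row), fingertips above the rim, to clear the neighbours
- green_clip: fixed green clip, 66 x 11 mm, straddling one end of the rack (y = +82 or -82 mm of the rack, as drawn), tab 27 mm above the table; origin in its middle at the height of the rack's top; it marks the end where the row begins (31 mm from the centre of the first well)
- kidney_dish: loose steel kidney dish, 100 x 196 x 36 mm, flat floor 4 mm thick, thin walls 36 mm high; origin: centre of underside, y along its length. The hollowed side is at +x, so the best spot to stand the bottle is x = -12 mm, y = 0 (12 mm to spare in x, much more in y)
- gallipot: bystander: small steel gallipot (cup), 64 mm wide, 36 mm high; origin at the centre of its underside
- cream_pot: bystander: white cream pot with lid, 71 mm wide, 30 mm high; origin at the centre of its underside
Things that resemble listed ones, but are neither listed nor needed, are in the scene too. Leave any turquoise look-alike of the blue_vial alone.

How it is judged (in metres and radians):
On the way, in this order (a step that is already met when the one before it is completed fails the run):
1. the dropper bottle stands upright in the kidney dish, let go, and the three vials have advanced in the feeder, still upright (horizontal distance between dropper_bottle and kidney_dish below 0.08 m and z of dropper_bottle in the frame of kidney_dish between 0.002 and 0.012 m and angle between each of dropper_bottle, blue_vial, red_vial, yellow_vial's own z axis and vertical below 0.12 rad and contact force between the fingers and dropper_bottle below 0.05 N and horizontal distance between each of blue_vial, red_vial, yellow_vial and feeder below 0.095 m and z of blue_vial in the frame of feeder between 0.002 and 0.01 m and distance of each of blue_vial, red_vial, yellow_vial from where it was at the start of the episode above 0.022 m and z of red_vial in the frame of feeder between 0.002 and 0.01 m and z of yellow_vial in the frame of feeder between 0.002 and 0.01 m), for 0.2 s.
2. the vial that was at the front stands in the well beside the green clip, let go, and the other two have advanced in the feeder (((z of blue_vial in the frame of vial_rack between 0.003 and 0.009 m and angle between each of blue_vial, red_vial, yellow_vial's own z axis and vertical below 0.12 rad and horizontal distance between blue_vial and vial_rack below 0.062 m and horizontal distance between blue_vial and green_clip below 0.046 m and contact force between the fingers and blue_vial below 0.05 N and horizontal distance between each of red_vial, yellow_vial and feeder below 0.095 m and z of red_vial in the frame of feeder between 0.002 and 0.01 m and distance of each of red_vial, yellow_vial from where it was at the start of the episode above 0.046 m and z of yellow_vial in the frame of feeder between 0.002 and 0.01 m) or (z of red_vial in the frame of vial_rack between 0.003 and 0.009 m and angle between each of red_vial, blue_vial, yellow_vial's own z axis and vertical below 0.12 rad and horizontal distance between red_vial and vial_rack below 0.062 m and horizontal distance between red_vial and green_clip below 0.046 m and contact force between the fingers and red_vial below 0.05 N and horizontal distance between each of blue_vial, yellow_vial and feeder below 0.095 m and z of blue_vial in the frame of feeder between 0.002 and 0.01 m and distance of each of blue_vial, yellow_vial from where it was at the start of the episode above 0.046 m and z of yellow_vial in the frame of feeder between 0.002 and 0.01 m) or (z of yellow_vial in the frame of vial_rack between 0.003 and 0.009 m and angle between each of yellow_vial, blue_vial, red_vial's own z axis and vertical below 0.12 rad and horizontal distance between yellow_vial and vial_rack below 0.062 m and horizontal distance between yellow_vial and green_clip below 0.046 m and contact force between the fingers and yellow_vial below 0.05 N and horizontal distance between each of blue_vial, red_vial and feeder below 0.095 m and z of blue_vial in the frame of feeder between 0.002 and 0.01 m and distance of each of blue_vial, red_vial from where it was at the start of the episode above 0.046 m and z of red_vial in the frame of feeder between 0.002 and 0.01 m))), for 0.2 s.
3. the next vial stands in the middle well, let go, and the last one has advanced to the front of the feeder (((horizontal distance between blue_vial and feeder below 0.095 m and z of blue_vial in the frame of feeder between 0.002 and 0.01 m and angle between each of blue_vial, red_vial, yellow_vial's own z axis and vertical below 0.12 rad and distance of blue_vial from where it was at the start of the episode above 0.075 m and z of red_vial in the frame of vial_rack between 0.003 and 0.009 m and horizontal distance between each of red_vial, yellow_vial and vial_rack below 0.062 m and z of yellow_vial in the frame of vial_rack between 0.003 and 0.009 m and ((horizontal distance between red_vial and green_clip below 0.046 m and horizontal distance between yellow_vial and vial_rack below 0.015 m and contact force between the fingers and yellow_vial below 0.05 N) or (horizontal distance between yellow_vial and green_clip below 0.046 m and horizontal distance between red_vial and vial_rack below 0.015 m and contact force between the fingers and red_vial below 0.05 N))) or (horizontal distance between red_vial and feeder below 0.095 m and z of red_vial in the frame of feeder between 0.002 and 0.01 m and angle between each of red_vial, blue_vial, yellow_vial's own z axis and vertical below 0.12 rad and distance of red_vial from where it was at the start of the episode above 0.075 m and z of blue_vial in the frame of vial_rack between 0.003 and 0.009 m and horizontal distance between each of blue_vial, yellow_vial and vial_rack below 0.062 m and z of yellow_vial in the frame of vial_rack between 0.003 and 0.009 m and ((horizontal distance between blue_vial and green_clip below 0.046 m and horizontal distance between yellow_vial and vial_rack below 0.015 m and contact force between the fingers and yellow_vial below 0.05 N) or (horizontal distance between yellow_vial and green_clip below 0.046 m and horizontal distance between blue_vial and vial_rack below 0.015 m and contact force between the fingers and blue_vial below 0.05 N))) or (horizontal distance between yellow_vial and feeder below 0.095 m and z of yellow_vial in the frame of feeder between 0.002 and 0.01 m and angle between each of yellow_vial, blue_vial, red_vial's own z axis and vertical below 0.12 rad and distance of yellow_vial from where it was at the start of the episode above 0.075 m and z of blue_vial in the frame of vial_rack between 0.003 and 0.009 m and horizontal distance between each of blue_vial, red_vial and vial_rack below 0.062 m and z of red_vial in the frame of vial_rack between 0.003 and 0.009 m and ((horizontal distance between blue_vial and green_clip below 0.046 m and horizontal distance between red_vial and vial_rack below 0.015 m and contact force between the fingers and red_vial below 0.05 N) or (horizontal distance between red_vial and green_clip below 0.046 m and horizontal distance between blue_vial and vial_rack below 0.015 m and contact force between the fingers and blue_vial below 0.05 N))))), for 0.2 s.
At the end, for the whole second after the job is handed in: The dropper bottle stands upright on the floor of the kidney dish; the three vials stand upright (within 0.12 rad) on the floors of the rack's three wells, in the order in which they stood in the feeder, the front one beside the green clip; all is let go and at rest (horizontal distance between dropper_bottle and kidney_dish below 0.08 m and z of dropper_bottle in the frame of kidney_dish between 0.002 and 0.012 m and angle between each of dropper_bottle, blue_vial, red_vial, yellow_vial's own z axis and vertical below 0.12 rad and linear speed of each of blue_vial, red_vial, yellow_vial, dropper_bottle below 0.02 m/s and z of blue_vial in the frame of vial_rack between 0.003 and 0.009 m and horizontal distance between each of blue_vial, red_vial, yellow_vial and vial_rack below 0.062 m and z of red_vial in the frame of vial_rack between 0.003 and 0.009 m and z of yellow_vial in the frame of vial_rack between 0.003 and 0.009 m and (horizontal distance between blue_vial and green_clip below 0.046 m or horizontal distance between red_vial and green_clip below 0.046 m or horizontal distance between yellow_vial and green_clip below 0.046 m) and (horizontal distance between blue_vial and vial_rack below 0.015 m or horizontal distance between red_vial and vial_rack below 0.015 m or horizontal distance between yellow_vial and vial_rack below 0.015 m) and (horizontal distance between blue_vial and green_clip above 0.116 m or horizontal distance between red_vial and green_clip above 0.116 m or horizontal distance between yellow_vial and green_clip above 0.116 m)); the robot touches nothing.
It fails at once if a bottle or vial is dropped (falls free from more than about 3 cm) ((linear speed of blue_vial above 0.8 m/s and contact force between the fingers and blue_vial below 0.01 N) or (linear speed of red_vial above 0.8 m/s and contact force between the fingers and red_vial below 0.01 N) or (linear speed of yellow_vial above 0.8 m/s and contact force between the fingers and yellow_vial below 0.01 N) or (linear speed of dropper_bottle above 0.8 m/s and contact force between the fingers and dropper_bottle below 0.01 N)).
It fails at once if the gallipot or the cream pot is moved more than 3 cm (distance of any of gallipot, cream_pot from where it was at the start of the episode above 0.03 m).
It also fails if it takes over 131 s, if anything falls off the work surface, if the arm or the gripper's body presses on something with over 40 N, if the wrist force passes 120 N, or if a joint passes its speed limit or range.

## Working session

There is one attempt and no reset: what is moved stays moved. The work goes in short steps, Python scripts to look and compute and a tool call to move; the robot and the scene stay as the last step left them, time stands still between calls to the robot, and variables do not carry over. Pictures are saved under pics/ and viewed, at most 14 in all, crops included, and the job is handed in when it is done.

Besides the shell and the picture viewer there is one more tool, called after "Emit:" as name([rows], argument=value, ...), one row to a line, values as JSON. step_arm: Moves the arm, as the interface text tells. Shifts and turns lie within -1 to 1; 1 stands for 500 mm of shift or pi rad of turn. Its arguments: {"type":"object","properties":{"rows":{"type":"array"},"newtons":{"type":"number"}},"required":["rows"]}

```bash
mkdir -p pics; python3 - <<'E'
from cell import env
import cv2,numpy as np
np.set_printoptions(precision=4,suppress=True)
for n in("scene","top"):
    im=env.read_camera(n); cv2.imwrite(f"pics/{n}0.png",im[:,:,::-1]); c=env.camera_info(n); print(n,c)
print(env.get_obs())
E
```

```text
scene {'fx': 361.8866396757568, 'fy': 361.8866396757568, 'cx': 257.32475268266296, 'cy': 194.89607523989463, 'R': array([[-0.7515, -0.6597, -0.003 ],
       [-0.2848,  0.3285, -0.9005],
       [ 0.5951, -0.6759, -0.4348]]), 't': array([0.4034, 0.1781, 0.6394])}
top {'fx': 441.0294274854394, 'fy': 441.0294274854394, 'cx': 256.721864405931, 'cy': 201.87916589470615, 'R': array([[-0.0268, -0.9996, -0.0023],
       [-0.9856,  0.0268, -0.1671],
       [ 0.1671, -0.0022, -0.9859]]), 't': array([0.0121, 0.509 , 1.4193])}
{'time_s': 0.1, 'qpos': array([67.215 , 18.4354, -4.0163, 83.1672,  1.2954, 78.5408, -3.2582]), 'joint_velocities': array([ 0.0323, -0.115 ,  0.0193, -0.1968,  0.1331,  0.0084,  0.1808]), 'effort': array([  0.0003, -49.2569,  -0.4055, -31.3398,  -0.0643,   0.0396,
         0.0001]), 'tool_pos': array([ 0.2599, -0.5952,  0.2216]), 'tool_rot': array([-179.9019,    0.0055,   23.5971]), 'force': array([ 0.8663, -0.641 ,  0.5565]), 'wrist_torque': array([-0.0257, -0.0062, -0.0248]), 'grasp_force': 0.0, 'grip_width': 0.08695139706385548}
```

View pics/scene0.png

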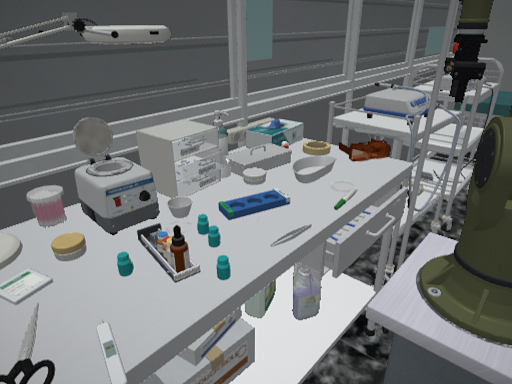

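View pics/top0.png

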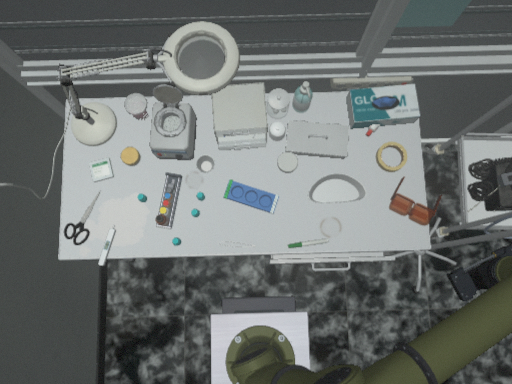

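The scene view shows the feeder with the bottle at its front near (180,250). The rack is near (255,204) with the green clip at its left end, and the dish is near (315,168). In the top view the feeder is at (169,200), the rack at (251,196) and the dish at (337,188). The teal vials around the feeder, at (141,197), (200,196), (195,213) and (177,241), are decoys. I'll enlarge the feeder, rack and dish to confirm.

```bash
cat > h.py <<'E'
from cell import env
import cv2,numpy as np
np.set_printoptions(precision=4,suppress=True)
def ray(n,uv,z):
    c=env.camera_info(n);R=np.array(c["R"]);t=np.array(c["t"])
    o=-R.T@t; d=R.T@np.array([(uv[0]-c["cx"])/c["fx"],(uv[1]-c["cy"])/c["fy"],1])
    return o+d*(z-o[2])/d[2]
def proj(n,X):
    c=env.camera_info(n);p=c["R"]@np.array(X)+c["t"];return np.array([c["fx"]*p[0]/p[2]+c["cx"],c["fy"]*p[1]/p[2]+c["cy"]])
def crop(im,x0,x1,y0,y1,k): return cv2.resize(im[y0:y1,x0:x1],None,fx=k,fy=k,interpolation=cv2.INTER_CUBIC)
def shot(n): return cv2.cvtColor(env.read_camera(n),cv2.COLOR_RGB2BGR)
E
python3 - <<'E'
from h import *
t=cv2.imread("pics/top0.png");s=cv2.imread("pics/scene0.png")
a=crop(t,135,285,160,250,5);cv2.imwrite("pics/a.png",a)
b=np.vstack([crop(s,110,310,190,285,4),np.zeros((2,800,3),np.uint8)]);
c=crop(t,300,400,165,210,4); c=cv2.copyMakeBorder(c,0,0,0,400,0); cv2.imwrite("pics/b.png",np.vstack([b,c]))
# masks
def comp(n,im,lo,hi,box,z):
    h=cv2.cvtColor(im,cv2.COLOR_BGR2HSV);m=cv2.inRange(h,lo,hi);k=np.zeros_like(m);x0,x1,y0,y1=box;k[y0:y1,x0:x1]=1
    N,_,st,ce=cv2.connectedComponentsWithStats(m*k)
    for i in range(1,N):
        if st[i,4]>5: print(n,st[i],ce[i],ray(n,ce[i],z))
print("blue rack");comp("top",t,(100,120,60),(125,255,255),(215,290,170,220),.02)
print("green");comp("top",t,(45,100,60),(80,255,255),(215,290,170,220),.02)
comp("scene",s,(45,100,60),(80,255,255),(200,300,185,225),.02)
print("red");comp("top",t,(0,130,90),(6,255,255),(150,190,165,235),.042)
print("yel");comp("top",t,(18,110,120),(32,255,255),(150,190,165,235),.054)
print("blu");comp("top",t,(100,120,80),(120,255,255),(150,190,165,235),.042)
E
```

```text
blue rack
top [233 192   4   3   6] [234.3333 192.6667] [0.5467 0.0732 0.02  ]
green
top [224 180   8  18  50] [227.84 188.62] [0.5612 0.0949 0.02  ]
scene [219 202  15  15  68] [227.0147 208.5441] [0.5531 0.0951 0.02  ]
red
top [163 200   5   5  19] [165.4737 202.2632] [0.5162 0.3011 0.042 ]
yel
top [160 207   6   6  31] [162.7097 209.7097] [0.4896 0.3075 0.054 ]
blu
top [165 193   5   5  21] [167. 195.] [0.5406 0.2963 0.042 ]
```

View pics/a.png

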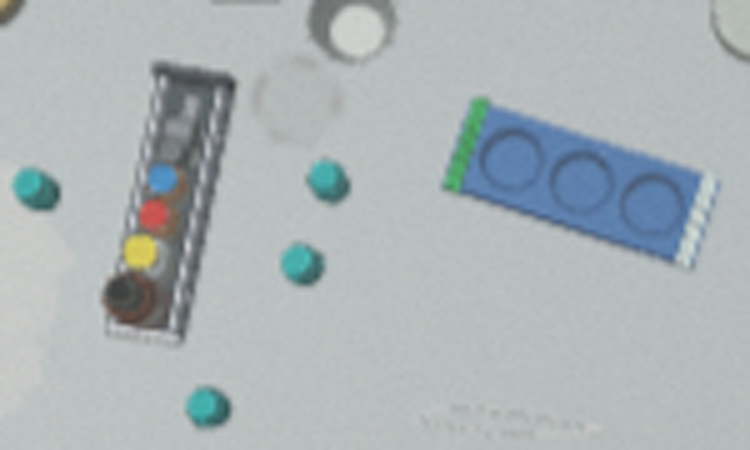

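View pics/b.png

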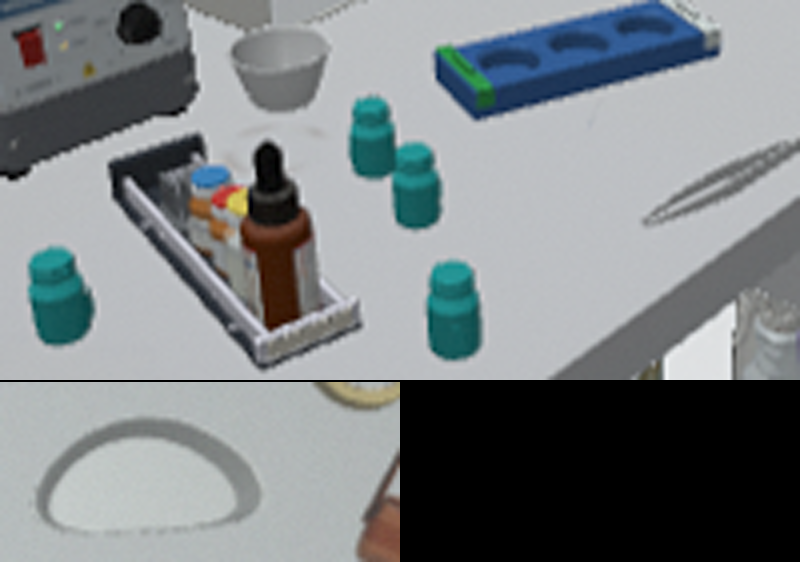

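```bash
python3 - <<'E'
from h import *
P=lambda x,y,ox,oy,k:((x+.5)/k-.5+ox,(y+.5)/k-.5+oy)
A=lambda x,y,z:ray("top",P(x,y,135,160,5),z)
S=lambda x,y,z:ray("scene",P(x,y,110,190,4),z)
D=lambda x,y,z:ray("top",P(x,y-382,300,165,4),z)
print("bulb",A(125,290,.1),S(267,150,.1),"shoulder",S(275,222,.062))
f=[A(107,333,.016),A(182,342,.016),A(235,78,.016),A(155,67,.016)]
print("feeder",f,np.mean(f,0)); print(np.degrees(np.arctan2(*(f[2]-f[1])[1::-1])),np.degrees(np.arctan2(*(f[3]-f[0])[1::-1])))
print("S feeder front",S(265,365,0),S(360,322,.0))
w=[A(511,159,.02),A(582,182,.02),A(653,206,.02)];print("wells",w)
print("wellsS",S(507,65,.02),S(578,43,.02),S(645,25,.02))
for p in[(38,490),(260,490),(148,418),(95,530),(200,535),(150,533)]:print(p,D(*p,.036))
E
```

```text
bulb [0.4574 0.3073 0.1   ] [0.4606 0.3103 0.1   ] shoulder [0.4593 0.3114 0.062 ]
feeder [array([0.4403, 0.3376, 0.016 ]), array([0.4329, 0.2874, 0.016 ]), array([0.613 , 0.2522, 0.016 ]), array([0.6222, 0.3069, 0.016 ])] [0.5271 0.296  0.016 ]
-11.043425422541436 -9.58674081329691
S feeder front [0.4459 0.335  0.    ] [0.4372 0.2845 0.    ]
wells [array([0.5508, 0.0648, 0.02  ]), array([0.5337, 0.0171, 0.02  ]), array([ 0.516 , -0.0303,  0.02  ])]
wellsS [0.5456 0.0696 0.02  ] [0.5324 0.0175 0.02  ] [ 0.5166 -0.0315  0.02  ]
(38, 490) [ 0.5403 -0.1777  0.036 ]
(260, 490) [ 0.5353 -0.363   0.036 ]
(148, 418) [ 0.5995 -0.2731  0.036 ]
(95, 530) [ 0.5052 -0.2235  0.036 ]
(200, 535) [ 0.4986 -0.3106  0.036 ]
(150, 533) [ 0.5014 -0.2691  0.036 ]
```

Emit:
step_arm([
  {"angular":[0,0,0],"slide":[0.075,-0.042,0],"jaw":1},
  {"angular":[0,0,0],"slide":[0.075,-0.042,0],"jaw":1},
  {"angular":[0,0,0],"slide":[0.075,-0.042,0],"jaw":1},
  {"angular":[0,0,0],"slide":[0.075,-0.042,0],"jaw":1},
  {"angular":[0,0,0],"slide":[0.075,-0.042,0],"jaw":1},
  {"angular":[0,0,0],"slide":[0.075,-0.042,0],"jaw":1},
  {"angular":[0,0,0],"slide":[0.075,-0.042,0],"jaw":1},
  {"angular":[0,0,0],"slide":[0.075,-0.042,0],"jaw":1},
  {"angular":[0,0,0],"slide":[0.075,-0.042,0],"jaw":1},
  {"angular":[0,0,0],"slide":[0.075,-0.042,0],"jaw":1},
], newtons=15)

```text
time_s: 1.35
tool_pos: [0.5202, -0.2519, 0.2222]
tool_rot: [-180.0, 0.0, 23.6]
force: [0.8, -0.4, 0.1]
grip_width: 0.0872
grasp_force: 0.0
```

Emit:
step_arm([
  {"angular":[0,0,-0.055],"slide":[0,0,0],"jaw":1},
  {"angular":[0,0,-0.055],"slide":[0,0,0],"jaw":1},
  {"angular":[0,0,-0.055],"slide":[0,0,0],"jaw":1},
  {"angular":[0,0,-0.055],"slide":[0,0,0],"jaw":1},
  {"angular":[0,0,-0.055],"slide":[0,0,0],"jaw":1},
  {"angular":[0,0,-0.055],"slide":[0,0,0],"jaw":1},
  {"angular":[0,0,-0.055],"slide":[0,0,0],"jaw":1},
  {"angular":[0,0,-0.055],"slide":[0,0,0],"jaw":1},
  {"angular":[0,0,0],"slide":[0,0,0],"jaw":1},
])

```text
time_s: 2.48
tool_pos: [0.5194, -0.2531, 0.2221]
tool_rot: [-180.0, -0.0, 102.7]
force: [-0.2, 0.5, -0.6]
grip_width: 0.0867
grasp_force: 0.0
```

Emit:
step_arm([
  {"angular":[0,0,-0.0526],"slide":[0,0,0],"jaw":1},
  {"angular":[0,0,-0.0526],"slide":[0,0,0],"jaw":1},
  {"angular":[0,0,-0.0526],"slide":[0,0,0],"jaw":1},
  {"angular":[0,0,-0.0526],"slide":[0,0,0],"jaw":1},
  {"angular":[0,0,-0.0526],"slide":[0,0,0],"jaw":1},
  {"angular":[0,0,-0.0526],"slide":[0,0,0],"jaw":1},
  {"angular":[0,0,-0.0526],"slide":[0,0,0],"jaw":1},
  {"angular":[0,0,0],"slide":[0,0,0],"jaw":1},
])

```text
time_s: 3.48
tool_pos: [0.5196, -0.2531, 0.2223]
tool_rot: [180.0, -0.0, 168.8]
force: [0.4, 0.3, -0.2]
grip_width: 0.0872
grasp_force: 0.0
```

```bash
cat >> h.py <<'E'
def go(p,n,yaw=None,p0=None):
    o=env.get_obs();p0=o["tool_pos"] if p0 is None else np.array(p0);y=np.radians(o["tool_rot"][2] if yaw is None else yaw)
    d=(np.array(p)-p0)/.5;c,s=np.cos(y),np.sin(y)
    print("slide/row",np.array([c*d[0]+s*d[1],s*d[0]-c*d[1],-d[2]])/n,"mm/row",np.linalg.norm(d)*500/n, "tool",p0,o["tool_rot"])
E
python3 - <<'E'
from h import *
go([.459,.310,.20],10);go([.459,.310,.042],5,p0=[.459,.310,.2])
s=shot("scene");cv2.imwrite("pics/d.png",crop(s,285,345,150,190,10))
E
```

```text
slide/row [0.0337 0.1081 0.0045] mm/row 56.68207037319595 tool [ 0.5196 -0.2531  0.2223] [179.9913  -0.0235 168.8119]
slide/row [0.     0.     0.0632] mm/row 31.6 tool [0.459 0.31  0.2  ] [179.9913  -0.0235 168.8119]
```

View pics/d.png

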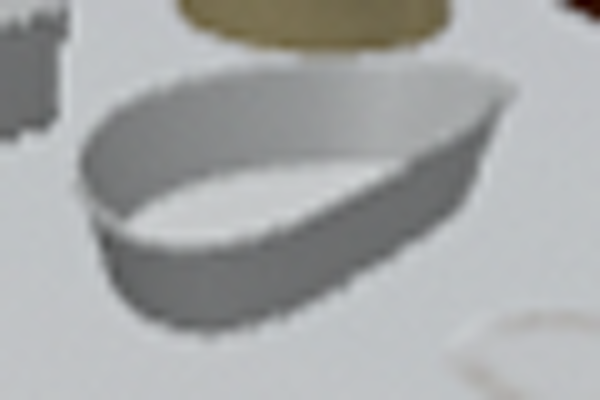

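The dish has flared walls, and its nearly straight (hollowed) side faces the robot. Its near rim is at about (318,170) px and its far rim at about (314,156) px. I'll compute the floor from these points while moving to the bottle.

Emit:
step_arm([
  {"angular":[0,0,0],"slide":[0.0337,0.1081,0.0045],"jaw":1},
  {"angular":[0,0,0],"slide":[0.0337,0.1081,0.0045],"jaw":1},
  {"angular":[0,0,0],"slide":[0.0337,0.1081,0.0045],"jaw":1},
  {"angular":[0,0,0],"slide":[0.0337,0.1081,0.0045],"jaw":1},
  {"angular":[0,0,0],"slide":[0.0337,0.1081,0.0045],"jaw":1},
  {"angular":[0,0,0],"slide":[0.0337,0.1081,0.0045],"jaw":1},
  {"angular":[0,0,0],"slide":[0.0337,0.1081,0.0045],"jaw":1},
  {"angular":[0,0,0],"slide":[0.0337,0.1081,0.0045],"jaw":1},
  {"angular":[0,0,0],"slide":[0.0337,0.1081,0.0045],"jaw":1},
  {"angular":[0,0,0],"slide":[0.0337,0.1081,0.0045],"jaw":1},
])

```text
time_s: 4.78
tool_pos: [0.4568, 0.3109, 0.2001]
tool_rot: [-180.0, 0.1, 168.7]
force: [0.1, -1.0, 0.0]
grip_width: 0.0873
grasp_force: 0.0
```

```bash
python3 - <<'E'
from h import *
P=lambda x,y:((x+.5)/10-.5+285,(y+.5)/10-.5+150)
for p,z in[((330,200),.036),((420,155),.036),((500,105),.036),((210,246),.036),((100,215),.036),((350,275),.0),((200,332),0),((460,205),0),((290,62),.036),((130,110),.036),((510,90),.036),((80,175),.036),((130,215),.004),((290,160),.004),((400,160),.004)]: print(p,z,ray("scene",P(*p),z))
t=cv2.imread("pics/top0.png").astype(int)
for u in (325,335,345): print(u,t[170:210,u].sum(1)//3)
go([.459,.310,.042],5)
s=shot("scene");cv2.imwrite("pics/e.png",crop(s,110,260,180,290,5))
E
```

```text
(330, 200) 0.036 [ 0.5046 -0.237   0.036 ]
(420, 155) 0.036 [ 0.5041 -0.2869  0.036 ]
(500, 105) 0.036 [ 0.5082 -0.3419  0.036 ]
(210, 246) 0.036 [ 0.5113 -0.1837  0.036 ]
(100, 215) 0.036 [ 0.5497 -0.1822  0.036 ]
(350, 275) 0.0 [ 0.5131 -0.266   0.    ]
(200, 332) 0 [ 0.5233 -0.1993  0.    ]
(460, 205) 0 [ 0.5177 -0.3391  0.    ]
(290, 62) 0.036 [ 0.5816 -0.3325  0.036 ]
(130, 110) 0.036 [ 0.595  -0.2609  0.036 ]
(510, 90) 0.036 [ 0.513  -0.3563  0.036 ]
(80, 175) 0.036 [ 0.5734 -0.2046  0.036 ]
(130, 215) 0.004 [ 0.5881 -0.2537  0.004 ]
(290, 160) 0.004 [ 0.5763 -0.3282  0.004 ]
(400, 160) 0.004 [ 0.5487 -0.3521  0.004 ]
325 [184 184 184 185 185 187 155 121 116 115 130 177 198 194 197 197 198 196
 197 196 197 197 198 200 197 196 199 197 200 197 198 199 189 186 185 183
 184 183 184 186]
335 [183 182 182 167 136 118 121 120 135 177 193 195 194 196 195 194 196 195
 194 193 195 197 195 196 196 195 194 196 195 194 196 181 167 177 184 184
 184 182 185 185]
345 [181 182 184 183 175 144 121 122 122 125 134 176 193 190 194 191 191 192
 192 192 191 192 191 193 196 193 193 193 193 194 192 171 175 184 183 182
 182 185 184 183]
slide/row [-0.0009 -0.0002  0.0633] mm/row 31.631953614688804 tool [0.4568 0.3109 0.2001] [-179.984     0.0646  168.744 ]
```

View pics/e.png

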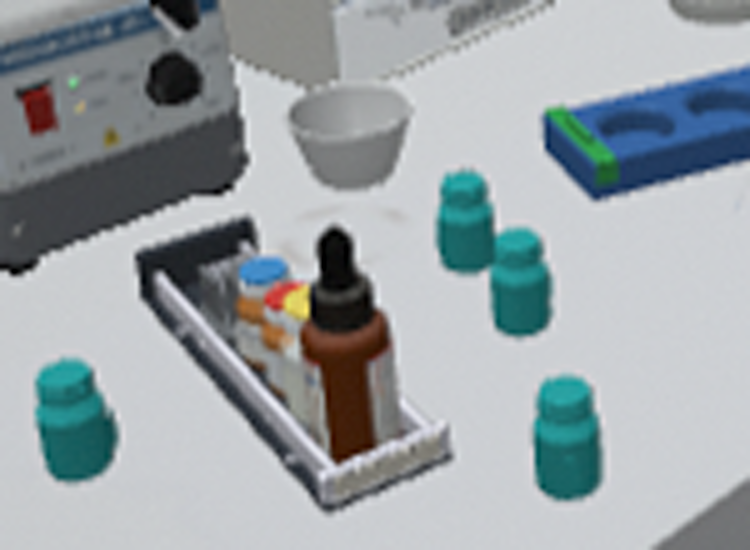

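Emit:
step_arm([
  {"angular":[0,0,0],"slide":[-0.0009,0,0.0633],"jaw":1},
  {"angular":[0,0,0],"slide":[-0.0009,0,0.0633],"jaw":1},
  {"angular":[0,0,0],"slide":[-0.0009,0,0.0633],"jaw":1},
  {"angular":[0,0,0],"slide":[-0.0009,0,0.0633],"jaw":1},
  {"angular":[0,0,0],"slide":[-0.0009,0,0.0633],"jaw":1},
  {"angular":[0,0,0],"slide":[0,0,0],"jaw":1},
])

```text
time_s: 5.58
tool_pos: [0.4573, 0.3076, 0.0396]
tool_rot: [-179.8, -0.2, 168.9]
force: [-0.5, -0.4, -0.1]
grip_width: 0.0867
grasp_force: 0.0
```

Emit:
step_arm([
  {"angular":[0,0,0],"slide":[0,0,0],"jaw":0.3},
  {"angular":[0,0,0],"slide":[0,0,0],"jaw":0.3},
  {"angular":[0,0,0],"slide":[0,0,0],"jaw":0.3},
  {"angular":[0,0,0],"slide":[0,0,0],"jaw":0.3},
  {"angular":[0,0,0],"slide":[0,0,0],"jaw":0.3},
  {"angular":[0,0,0],"slide":[0,0,0],"jaw":0.3},
  {"angular":[0,0,0],"slide":[0,0,0],"jaw":0.3},
  {"angular":[0,0,0],"slide":[0,0,0],"jaw":0.3},
])

```text
time_s: 6.58
tool_pos: [0.459, 0.3091, 0.0417]
tool_rot: [-180.0, -0.0, 169.1]
force: [1.2, 0.8, -0.4]
grip_width: 0.0317
grasp_force: 15.0
```

Emit:
step_arm([
  {"angular":[0,0,0],"slide":[0,0,-0.02],"jaw":0.3},
  {"angular":[0,0,0],"slide":[0,0,-0.03],"jaw":0.3},
  {"angular":[0,0,0],"slide":[0,0,-0.04],"jaw":0.3},
  {"angular":[0,0,0],"slide":[0,0,-0.04],"jaw":0.3},
  {"angular":[0,0,0],"slide":[0,0,-0.05],"jaw":0.3},
  {"angular":[0,0,0],"slide":[0,0,-0.04],"jaw":0.3},
  {"angular":[0,0,0],"slide":[0,0,0],"jaw":0.3},
], newtons=20)

```text
time_s: 7.45
tool_pos: [0.4601, 0.3098, 0.1539]
tool_rot: [179.9, 0.2, 169.1]
force: [-0.3, 0.2, -2.0]
grip_width: 0.0315
grasp_force: 20.0
```

```bash
python3 - <<'E'
from h import *
go([.56,-.27,.15],15,yaw=169)
E
```

```text
slide/row [-0.0278 -0.0733  0.0005] mm/row 39.22455718124931 tool [0.4601 0.3098 0.1539] [179.8902   0.1874 169.0518]
```

Emit:
step_arm([
  {"angular":[0,0,0],"slide":[-0.0278,-0.0733,0.0005],"jaw":0.3},
  {"angular":[0,0,0],"slide":[-0.0278,-0.0733,0.0005],"jaw":0.3},
  {"angular":[0,0,0],"slide":[-0.0278,-0.0733,0.0005],"jaw":0.3},
  {"angular":[0,0,0],"slide":[-0.0278,-0.0733,0.0005],"jaw":0.3},
  {"angular":[0,0,0],"slide":[-0.0278,-0.0733,0.0005],"jaw":0.3},
  {"angular":[0,0,0],"slide":[-0.0278,-0.0733,0.0005],"jaw":0.3},
  {"angular":[0,0,0],"slide":[-0.0278,-0.0733,0.0005],"jaw":0.3},
  {"angular":[0,0,0],"slide":[-0.0278,-0.0733,0.0005],"jaw":0.3},
])

```text
time_s: 8.45
tool_pos: [0.512, -0.0013, 0.149]
tool_rot: [-180.0, -0.1, 169.1]
force: [0.8, -0.0, -1.1]
grip_width: 0.0315
grasp_force: 20.0
```

Emit:
step_arm([
  {"angular":[0,0,0],"slide":[-0.0278,-0.0733,0.0005],"jaw":0.3},
  {"angular":[0,0,0],"slide":[-0.0278,-0.0733,0.0005],"jaw":0.3},
  {"angular":[0,0,0],"slide":[-0.0278,-0.0733,0.0005],"jaw":0.3},
  {"angular":[0,0,0],"slide":[-0.0278,-0.0733,0.0005],"jaw":0.3},
  {"angular":[0,0,0],"slide":[-0.0278,-0.0733,0.0005],"jaw":0.3},
  {"angular":[0,0,0],"slide":[-0.0278,-0.0733,0.0005],"jaw":0.3},
  {"angular":[0,0,0],"slide":[-0.0278,-0.0733,0.0005],"jaw":0.3},
  {"angular":[0,0,0],"slide":[0,0,0],"jaw":0.3},
  {"angular":[0,0,0],"slide":[0,0,0],"jaw":0.3},
])

```text
time_s: 9.57
tool_pos: [0.559, -0.2692, 0.147]
tool_rot: [179.9, -0.1, 169.1]
force: [-0.8, 0.5, -0.4]
grip_width: 0.0314
grasp_force: 20.0
```

```bash
python3 - <<'E'
from h import *
go([.56,-.27,.060],4,yaw=169);go([.56,-.27,.042],4,p0=[.56,-.27,.060],yaw=169)
s=shot("scene");t=shot("top")
a=crop(s,270,370,110,190,4);b=crop(t,135,235,160,240,4)
cv2.imwrite("pics/f.png",np.hstack([a,b]))
E
```

```text
slide/row [-0.0005 -0.0003  0.0435] mm/row 21.761823417234588 tool [ 0.559  -0.2692  0.147 ] [179.9151  -0.0954 169.0911]
slide/row [0.    0.    0.009] mm/row 4.499999999999999 tool [ 0.56 -0.27  0.06] [179.9151  -0.0954 169.0911]
```

View pics/f.png

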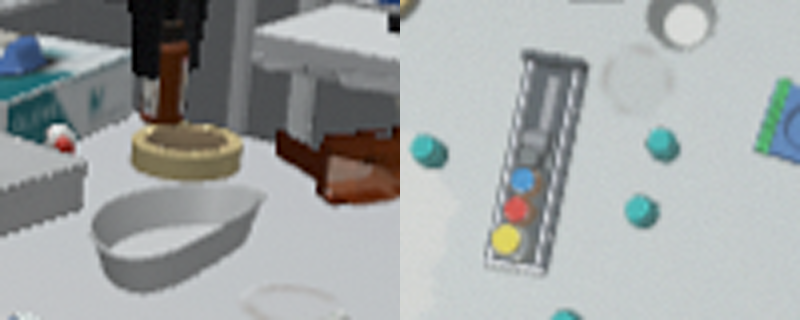

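The bottle hangs upright above the dish, and the three vials have advanced to the stop in the order yellow, red, blue. I'll lower it now.

Emit:
step_arm([
  {"angular":[0,0,0],"slide":[0,0,0.0435],"jaw":0.3},
  {"angular":[0,0,0],"slide":[0,0,0.0435],"jaw":0.3},
  {"angular":[0,0,0],"slide":[0,0,0.0435],"jaw":0.3},
  {"angular":[0,0,0],"slide":[0,0,0.0435],"jaw":0.3},
  {"angular":[0,0,0],"slide":[0,0,0.01],"jaw":0.3},
  {"angular":[0,0,0],"slide":[0,0,0.01],"jaw":0.3},
  {"angular":[0,0,0],"slide":[0,0,0.005],"jaw":0.3},
  {"angular":[0,0,0],"slide":[0,0,0],"jaw":0.3},
  {"angular":[0,0,0],"slide":[0,0,0],"jaw":0.3},
])

```text
time_s: 10.8
tool_pos: [0.5598, -0.2705, 0.0491]
tool_rot: [-180.0, 0.1, 169.1]
force: [0.7, 0.3, -0.1]
grip_width: 0.0314
grasp_force: 20.0
```

Emit:
step_arm([
  {"angular":[0,0,0],"slide":[0,0,0.006],"jaw":0.3},
  {"angular":[0,0,0],"slide":[0,0,0.004],"jaw":0.3},
  {"angular":[0,0,0],"slide":[0,0,0.002],"jaw":0.3},
  {"angular":[0,0,0],"slide":[0,0,0],"jaw":0.3},
  {"angular":[0,0,0],"slide":[0,0,0],"jaw":0.3},
])

```text
time_s: 11.42
tool_pos: [0.5595, -0.2702, 0.0426]
tool_rot: [-180.0, 0.0, 169.1]
force: [-1.3, 0.0, -0.9]
grip_width: 0.0317
grasp_force: 20.0
```

Emit:
step_arm([
  {"angular":[0,0,0],"slide":[0,0,0.001],"jaw":0.3},
  {"angular":[0,0,0],"slide":[0,0,0.001],"jaw":0.3},
  {"angular":[0,0,0],"slide":[0,0,0],"jaw":0.3},
  {"angular":[0,0,0],"slide":[0,0,0],"jaw":0.3},
])

```text
time_s: 11.92
tool_pos: [0.5595, -0.2702, 0.0415]
tool_rot: [-180.0, -0.0, 169.1]
force: [0.5, 0.6, -1.1]
grip_width: 0.0317
grasp_force: 20.0
```

Emit:
step_arm([
  {"angular":[0,0,0],"slide":[0,0,0.001],"jaw":0.3},
  {"angular":[0,0,0],"slide":[0,0,0],"jaw":0.45},
  {"angular":[0,0,0],"slide":[0,0,0],"jaw":0.7},
  {"angular":[0,0,0],"slide":[0,0,0],"jaw":0.9},
  {"angular":[0,0,0],"slide":[0,0,0],"jaw":0.9},
  {"angular":[0,0,0],"slide":[0,0,0],"jaw":0.9},
  {"angular":[0,0,0],"slide":[0,0,-0.03],"jaw":1},
  {"angular":[0,0,0],"slide":[0,0,-0.06],"jaw":1},
  {"angular":[0,0,0],"slide":[0,0,-0.06],"jaw":1},
  {"angular":[0,0,0],"slide":[0,0,-0.06],"jaw":1},
])

```text
time_s: 13.18
tool_pos: [0.5598, -0.2702, 0.1483]
tool_rot: [-180.0, 0.1, 169.1]
force: [0.4, -0.2, -0.3]
grip_width: 0.0869
grasp_force: 0.0
```

Emit:
step_arm([
  {"angular":[0,0,0],"slide":[0,0,-0.08],"jaw":1},
  {"angular":[0,0,0],"slide":[0,0,0],"jaw":1},
])

```text
time_s: 13.42
tool_pos: [0.562, -0.2707, 0.1911]
tool_rot: [-179.9, 0.4, 169.1]
force: [-0.2, 0.2, -0.4]
grip_width: 0.0871
grasp_force: 0.0
```

```bash
python3 - <<'E'
from h import *
s=shot("scene");t=shot("top")
h=cv2.cvtColor(t,cv2.COLOR_BGR2HSV)
for n,lo,hi,z in(("y",(18,110,120),(32,255,255),.058),("r",(0,130,90),(6,255,255),.046),("b",(100,120,80),(120,255,255),.046)):
    m=cv2.inRange(h,lo,hi);k=np.zeros_like(m);k[165:235,150:190]=1;M=cv2.moments(m*k,True);c=(M["m10"]/M["m00"],M["m01"]/M["m00"]);print(n,c,ray("top",c,z))
cv2.imwrite("pics/g.png",crop(s,270,370,110,190,4))
go([.46,.31,.2],15,yaw=169)
E
```

```text
y (160.93333333333334, 219.5) [0.4568 0.3122 0.058 ]
r (163.3684210526316, 211.78947368421052) [0.4839 0.307  0.046 ]
b (165.1578947368421, 204.1578947368421) [0.5092 0.3013 0.046 ]
slide/row [ 0.0278  0.0734 -0.0017] mm/row 39.26022429023076 tool [ 0.5597 -0.2703  0.187 ] [-179.953     0.0718  169.0761]
```

View pics/g.png

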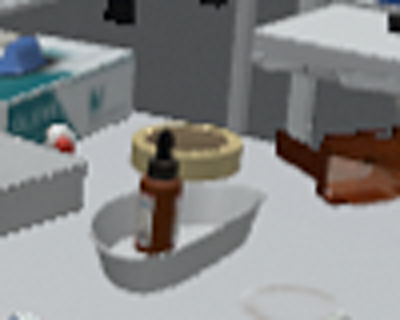

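The bottle stands upright in the dish at crop (157,215). Next I go back for the yellow vial.

Emit:
step_arm([
  {"angular":[0,0,0],"slide":[0.0417,0.11,0],"jaw":1},
  {"angular":[0,0,0],"slide":[0.0417,0.11,0],"jaw":1},
  {"angular":[0,0,0],"slide":[0.0417,0.11,0],"jaw":1},
  {"angular":[0,0,0],"slide":[0.0417,0.11,0],"jaw":1},
  {"angular":[0,0,0],"slide":[0.0417,0.11,0],"jaw":1},
  {"angular":[0,0,0],"slide":[0.0417,0.11,0],"jaw":1},
  {"angular":[0,0,0],"slide":[0.0417,0.11,0],"jaw":1},
  {"angular":[0,0,0],"slide":[0.0417,0.11,0],"jaw":1},
  {"angular":[0,0,0],"slide":[0.0417,0.11,0],"jaw":1},
  {"angular":[0,0,0],"slide":[0.0417,0.11,0],"jaw":1},
])

```text
time_s: 14.78
tool_pos: [0.4582, 0.3102, 0.1851]
tool_rot: [-179.9, -0.0, 169.0]
force: [0.2, -0.6, -0.1]
grip_width: 0.087
grasp_force: 0.0
```

Emit:
step_arm([
  {"angular":[0,0,0],"slide":[0,0,0],"jaw":1},
  {"angular":[0,0,0],"slide":[0,0,0],"jaw":1},
  {"angular":[0,0,0],"slide":[0,0,0],"jaw":1},
])

```text
time_s: 15.15
tool_pos: [0.4598, 0.3072, 0.1854]
tool_rot: [-179.9, -0.0, 168.9]
force: [0.4, -0.2, 0.4]
grip_width: 0.0868
grasp_force: 0.0
```

```bash
python3 - <<'E'
from h import *
go([.457,.311,.0235],5)
E
```

```text
slide/row [0.0014 0.0013 0.0648] mm/row 32.39871082329297 tool [0.4598 0.3072 0.1854] [-179.9072   -0.011   168.8914]
```

Emit:
step_arm([
  {"angular":[0,0,0],"slide":[0.001,0.001,0.0628],"jaw":1},
  {"angular":[0,0,0],"slide":[0.001,0.001,0.0628],"jaw":1},
  {"angular":[0,0,0],"slide":[0.001,0.001,0.0628],"jaw":1},
  {"angular":[0,0,0],"slide":[0.001,0.001,0.0628],"jaw":1},
  {"angular":[0,0,0],"slide":[0.001,0.001,0.0628],"jaw":1},
  {"angular":[0,0,0],"slide":[0,0,0],"jaw":1},
  {"angular":[0,0,0],"slide":[0,0,0],"jaw":1},
  {"angular":[0,0,0],"slide":[0,0,0],"jaw":1},
])

```text
time_s: 16.15
tool_pos: [0.4583, 0.3125, 0.0305]
tool_rot: [179.9, 0.1, 169.0]
force: [-0.2, 0.1, -0.1]
grip_width: 0.0871
grasp_force: 0.0
```

Emit:
step_arm([
  {"angular":[0,0,0],"slide":[0,-0.002,0.013],"jaw":1},
  {"angular":[0,0,0],"slide":[0,0,0],"jaw":0.6},
  {"angular":[0,0,0],"slide":[0,0,0],"jaw":0.25},
  {"angular":[0,0,0],"slide":[0,0,0],"jaw":0.25},
  {"angular":[0,0,0],"slide":[0,0,0],"jaw":0.25},
  {"angular":[0,0,0],"slide":[0,0,0],"jaw":0.25},
  {"angular":[0,0,0],"slide":[0,0,0],"jaw":0.25},
  {"angular":[0,0,0],"slide":[0,0,0],"jaw":0.25},
], newtons=12)

```text
time_s: 17.15
tool_pos: [0.4569, 0.3113, 0.0225]
tool_rot: [-180.0, 0.0, 169.1]
force: [0.3, 0.4, 0.1]
grip_width: 0.0288
grasp_force: 12.0
```

Emit:
step_arm([
  {"angular":[0,0,0],"slide":[0,0,-0.015],"jaw":0.25},
  {"angular":[0,0,0],"slide":[0,0,-0.03],"jaw":0.25},
  {"angular":[0,0,0],"slide":[0,0,-0.04],"jaw":0.25},
  {"angular":[0,0,0],"slide":[0,0,-0.05],"jaw":0.25},
  {"angular":[0,0,0],"slide":[0,0,-0.05],"jaw":0.25},
  {"angular":[0,0,0],"slide":[0,0,-0.015],"jaw":0.25},
  {"angular":[0,0,0],"slide":[0,0,0],"jaw":0.25},
  {"angular":[0,0,0],"slide":[0,0,0],"jaw":0.25},
], newtons=15)

```text
time_s: 18.15
tool_pos: [0.4564, 0.3107, 0.1217]
tool_rot: [-179.9, -0.1, 169.1]
force: [0.3, -1.3, -0.1]
grip_width: 0.0284
grasp_force: 15.0
```

```bash
python3 - <<'E'
from h import *
go([.5507,.0645,.115],6)
E
```

```text
slide/row [-0.0464 -0.0746  0.0022] mm/row 43.95476983602103 tool [0.4564 0.3107 0.1217] [-179.9381   -0.0545  169.0633]
```

Emit:
step_arm([
  {"angular":[0,0,0],"slide":[-0.0464,-0.0746,0.002],"jaw":0.25},
  {"angular":[0,0,0],"slide":[-0.0464,-0.0746,0.002],"jaw":0.25},
  {"angular":[0,0,0],"slide":[-0.0464,-0.0746,0.002],"jaw":0.25},
  {"angular":[0,0,0],"slide":[-0.0464,-0.0746,0.002],"jaw":0.25},
  {"angular":[0,0,0],"slide":[-0.0464,-0.0746,0.002],"jaw":0.25},
  {"angular":[0,0,0],"slide":[-0.0464,-0.0746,0.002],"jaw":0.25},
])

```text
time_s: 18.9
tool_pos: [0.5508, 0.0636, 0.1155]
tool_rot: [-180.0, -0.1, 169.1]
force: [1.4, -0.2, -0.1]
grip_width: 0.0284
grasp_force: 15.0
```

Emit:
step_arm([
  {"angular":[0,0,0.055],"slide":[0,0,0],"jaw":0.25},
  {"angular":[0,0,0.055],"slide":[0,0,0],"jaw":0.25},
  {"angular":[0,0,0.055],"slide":[0,0,0],"jaw":0.25},
  {"angular":[0,0,0.055],"slide":[0,0,0],"jaw":0.25},
  {"angular":[0,0,0.055],"slide":[0,0,0],"jaw":0.25},
  {"angular":[0,0,0.055],"slide":[0,0,0],"jaw":0.25},
  {"angular":[0,0,0.055],"slide":[0,0,0],"jaw":0.25},
  {"angular":[0,0,0.055],"slide":[0,0,0],"jaw":0.25},
  {"angular":[0,0,0.055],"slide":[0,0,0],"jaw":0.25},
  {"angular":[0,0,0.055],"slide":[0,0,0],"jaw":0.25},
])

```text
time_s: 20.15
tool_pos: [0.5503, 0.0652, 0.1153]
tool_rot: [-179.9, 0.0, 69.8]
force: [-0.7, 0.2, -0.9]
grip_width: 0.0286
grasp_force: 15.0
```

Emit:
step_arm([
  {"angular":[0,0,0],"slide":[0,0,0],"jaw":0.25},
  {"angular":[0,0,0],"slide":[0,0,0],"jaw":0.25},
  {"angular":[0,0,0],"slide":[0,0,0],"jaw":0.25},
  {"angular":[0,0,0],"slide":[0,0,0],"jaw":0.25},
])

```text
time_s: 20.65
tool_pos: [0.551, 0.0651, 0.1164]
tool_rot: [-180.0, 0.0, 70.1]
force: [-0.4, -0.2, -1.5]
grip_width: 0.0284
grasp_force: 15.0
```

```bash
python3 - <<'E'
from h import *
go([.5507,.0645,.05],3)
E
```

```text
slide/row [-0.0004 -0.0001  0.0443] mm/row 22.138670735541982 tool [0.551  0.0651 0.1164] [-179.9883    0.0038   70.1104]
```

Emit:
step_arm([
  {"angular":[0,0,0],"slide":[0,0,0.0443],"jaw":0.25},
  {"angular":[0,0,0],"slide":[0,0,0.0443],"jaw":0.25},
  {"angular":[0,0,0],"slide":[0,0,0.0443],"jaw":0.25},
  {"angular":[0,0,0],"slide":[0,0,0.012],"jaw":0.25},
  {"angular":[0,0,0],"slide":[0,0,0.012],"jaw":0.25},
  {"angular":[0,0,0],"slide":[0,0,0.012],"jaw":0.25},
  {"angular":[0,0,0],"slide":[0,0,0.006],"jaw":0.25},
  {"angular":[0,0,0],"slide":[0,0,0],"jaw":0.25},
  {"angular":[0,0,0],"slide":[0,0,0],"jaw":0.25},
])

```text
time_s: 21.78
tool_pos: [0.5514, 0.0651, 0.0294]
tool_rot: [180.0, -0.0, 70.1]
force: [0.1, 0.2, -1.0]
grip_width: 0.0283
grasp_force: 15.0
```

Emit:
step_arm([
  {"angular":[0,0,0],"slide":[0,0,0.006],"jaw":0.25},
  {"angular":[0,0,0],"slide":[0,0,0.003],"jaw":0.25},
  {"angular":[0,0,0],"slide":[0,0,0.002],"jaw":0.25},
  {"angular":[0,0,0],"slide":[0,0,0],"jaw":0.25},
  {"angular":[0,0,0],"slide":[0,0,0],"jaw":0.25},
])

```text
time_s: 22.4
tool_pos: [0.5511, 0.0651, 0.0236]
tool_rot: [180.0, 0.0, 70.1]
force: [-0.5, -0.6, 0.2]
grip_width: 0.0287
grasp_force: 15.0
```

Emit:
step_arm([
  {"angular":[0,0,0],"slide":[0,0,0.001],"jaw":0.25},
  {"angular":[0,0,0],"slide":[0,0,0],"jaw":0.4},
  {"angular":[0,0,0],"slide":[0,0,0],"jaw":0.6},
  {"angular":[0,0,0],"slide":[0,0,0],"jaw":0.8},
  {"angular":[0,0,0],"slide":[0,0,0],"jaw":0.8},
  {"angular":[0,0,0],"slide":[0,0,-0.02],"jaw":0.8},
  {"angular":[0,0,0],"slide":[0,0,-0.05],"jaw":0.8},
  {"angular":[0,0,0],"slide":[0,0,-0.05],"jaw":0.8},
  {"angular":[0,0,0],"slide":[0,0,-0.06],"jaw":1},
  {"angular":[0,0,0],"slide":[0,0,0],"jaw":1},
])

```text
time_s: 23.65
tool_pos: [0.5532, 0.0656, 0.1162]
tool_rot: [179.7, -0.1, 70.1]
force: [-0.4, -0.1, -0.3]
grip_width: 0.0821
grasp_force: 0.0
```

Emit:
step_arm([
  {"angular":[0,0,-0.055],"slide":[0,0,0],"jaw":1},
  {"angular":[0,0,-0.055],"slide":[0,0,0],"jaw":1},
  {"angular":[0,0,-0.055],"slide":[0,0,0],"jaw":1},
  {"angular":[0,0,-0.055],"slide":[0,0,0],"jaw":1},
  {"angular":[0,0,-0.055],"slide":[0,0,0],"jaw":1},
  {"angular":[0,0,-0.055],"slide":[0,0,0],"jaw":1},
  {"angular":[0,0,-0.055],"slide":[0,0,0],"jaw":1},
  {"angular":[0,0,-0.055],"slide":[0,0,0],"jaw":1},
  {"angular":[0,0,-0.055],"slide":[0,0,0],"jaw":1},
  {"angular":[0,0,-0.055],"slide":[0,0,0],"jaw":1},
])

```text
time_s: 24.9
tool_pos: [0.5505, 0.065, 0.1124]
tool_rot: [-180.0, -0.1, 169.4]
force: [-0.0, -0.6, -0.4]
grip_width: 0.0875
grasp_force: 0.0
```

```bash
cat >> h.py <<'E'
def caps(t):
  h=cv2.cvtColor(t,cv2.COLOR_BGR2HSV)
  for n,lo,hi,z in(("y",(18,110,120),(32,255,255),.058),("r",(0,130,90),(6,255,255),.046),("b",(100,120,80),(120,255,255),.046)):
    m=cv2.inRange(h,lo,hi);k=np.zeros_like(m);k[165:235,150:190]=1;M=cv2.moments(m*k,True)
    if M["m00"]>4: c=(M["m10"]/M["m00"],M["m01"]/M["m00"]);print(n,c,ray("top",c,z))
E
python3 - <<'E'
from h import *
t=shot("top");caps(t);s=shot("scene")
cv2.imwrite("pics/i.png",np.hstack([crop(s,130,330,160,280,4)]))
go([.457,.3105,.12],6,yaw=169)
E
```

```text
r (161.95, 220.3) [0.4557 0.3114 0.046 ]
b (163.22727272727272, 212.9090909090909) [0.4801 0.3074 0.046 ]
slide/row [ 0.0462  0.0744 -0.0026] mm/row 43.79901025989857 tool [0.5505 0.065  0.1123] [179.9971  -0.0791 169.0953]
```

View pics/i.png

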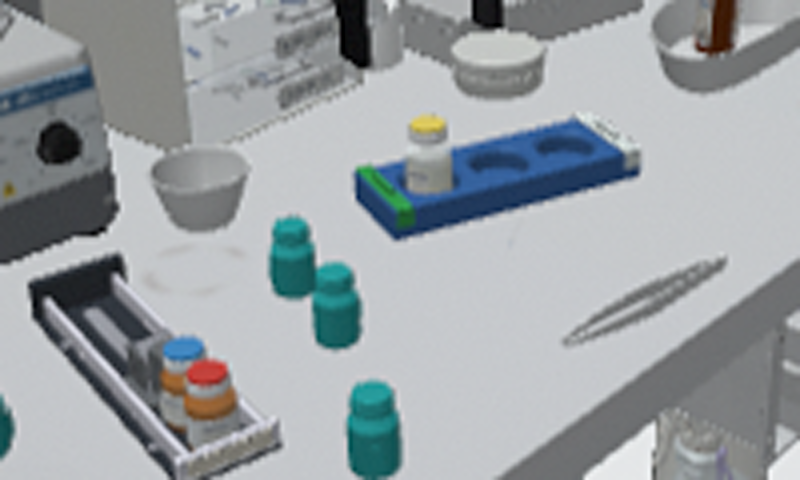

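Yellow stands upright in the well beside the green clip, at crop (428,155). Red is at the front of the feeder with blue behind it. Red is next.

Emit:
step_arm([
  {"angular":[0,0,0],"slide":[0.0469,0.0745,0],"jaw":1},
  {"angular":[0,0,0],"slide":[0.0469,0.0745,0],"jaw":1},
  {"angular":[0,0,0],"slide":[0.0469,0.0745,0],"jaw":1},
  {"angular":[0,0,0],"slide":[0.0469,0.0745,0],"jaw":1},
  {"angular":[0,0,0],"slide":[0.0469,0.0745,0],"jaw":1},
  {"angular":[0,0,0],"slide":[0.0469,0.0745,0],"jaw":1},
  {"angular":[0,0,0],"slide":[0,0,0.05],"jaw":1},
  {"angular":[0,0,0],"slide":[0,0,0.05],"jaw":1},
  {"angular":[0,0,0],"slide":[0,0,0.05],"jaw":1},
  {"angular":[0,0,0],"slide":[0,0,0],"jaw":1},
])

```text
time_s: 26.25
tool_pos: [0.4537, 0.3101, 0.0361]
tool_rot: [-179.8, -0.2, 168.9]
force: [-1.4, 0.3, -0.4]
grip_width: 0.087
grasp_force: 0.0
```

Emit:
step_arm([
  {"angular":[0,0,0],"slide":[0,0,0],"jaw":1},
  {"angular":[0,0,0],"slide":[0,0,0],"jaw":1},
  {"angular":[0,0,0],"slide":[0,0,0],"jaw":1},
])

```text
time_s: 26.62
tool_pos: [0.4559, 0.3115, 0.0389]
tool_rot: [180.0, 0.1, 169.0]
force: [0.4, 0.2, 0.2]
grip_width: 0.0869
grasp_force: 0.0
```

```bash
python3 - <<'E'
from h import *
go([.455,.311,.0235],1)
E
```

```text
slide/row [ 0.0016 -0.0013  0.0308] mm/row 15.42949545093662 tool [0.4559 0.3115 0.0389] [179.964    0.0736 169.0379]
```

Emit:
step_arm([
  {"angular":[0,0,0],"slide":[0.001,-0.001,0.0305],"jaw":1},
  {"angular":[0,0,0],"slide":[0,0,0],"jaw":0.6},
  {"angular":[0,0,0],"slide":[0,0,0],"jaw":0.2},
  {"angular":[0,0,0],"slide":[0,0,0],"jaw":0.2},
  {"angular":[0,0,0],"slide":[0,0,0],"jaw":0.2},
  {"angular":[0,0,0],"slide":[0,0,0],"jaw":0.2},
  {"angular":[0,0,0],"slide":[0,0,0],"jaw":0.2},
  {"angular":[0,0,0],"slide":[0,0,0],"jaw":0.2},
  {"angular":[0,0,0],"slide":[0,0,0],"jaw":0.2},
], newtons=12)

```text
time_s: 27.75
tool_pos: [0.4548, 0.3108, 0.0228]
tool_rot: [-180.0, 0.0, 169.1]
force: [-1.1, 0.6, 0.2]
grip_width: 0.0244
grasp_force: 12.0
```

Emit:
step_arm([
  {"angular":[0,0,0],"slide":[0,0,-0.015],"jaw":0.2},
  {"angular":[0,0,0],"slide":[0,0,-0.03],"jaw":0.2},
  {"angular":[0,0,0],"slide":[0,0,-0.04],"jaw":0.2},
  {"angular":[0,0,0],"slide":[0,0,-0.05],"jaw":0.2},
  {"angular":[0,0,0],"slide":[0,0,-0.05],"jaw":0.2},
  {"angular":[0,0,0],"slide":[0,0,-0.015],"jaw":0.2},
  {"angular":[0,0,0],"slide":[0,0,0],"jaw":0.2},
  {"angular":[0,0,0],"slide":[0,0,0],"jaw":0.2},
], newtons=15)

```text
time_s: 28.75
tool_pos: [0.4543, 0.3104, 0.122]
tool_rot: [-179.9, -0.1, 169.1]
force: [-0.2, 0.9, 0.7]
grip_width: 0.0247
grasp_force: 15.0
```

```bash
python3 - <<'E'
from h import *
go([.5335,.0175,.12],7)
E
```

```text
slide/row [-0.0381 -0.0779  0.0006] mm/row 43.34145716369857 tool [0.4543 0.3104 0.122 ] [-179.9394   -0.0549  169.0675]
```

Emit:
step_arm([
  {"angular":[0,0,0],"slide":[-0.0381,-0.0779,0],"jaw":0.2},
  {"angular":[0,0,0],"slide":[-0.0381,-0.0779,0],"jaw":0.2},
  {"angular":[0,0,0],"slide":[-0.0381,-0.0779,0],"jaw":0.2},
  {"angular":[0,0,0],"slide":[-0.0381,-0.0779,0],"jaw":0.2},
  {"angular":[0,0,0],"slide":[-0.0381,-0.0779,0],"jaw":0.2},
  {"angular":[0,0,0],"slide":[-0.0381,-0.0779,0],"jaw":0.2},
  {"angular":[0,0,0],"slide":[-0.0381,-0.0779,0],"jaw":0.2},
])

```text
time_s: 29.62
tool_pos: [0.5336, 0.0164, 0.1219]
tool_rot: [-180.0, -0.1, 169.1]
force: [1.0, -0.2, 0.6]
grip_width: 0.0244
grasp_force: 15.0
```

Emit:
step_arm([
  {"angular":[0,0,0.055],"slide":[0,0,0],"jaw":0.2},
  {"angular":[0,0,0.055],"slide":[0,0,0],"jaw":0.2},
  {"angular":[0,0,0.055],"slide":[0,0,0],"jaw":0.2},
  {"angular":[0,0,0.055],"slide":[0,0,0],"jaw":0.2},
  {"angular":[0,0,0.055],"slide":[0,0,0],"jaw":0.2},
  {"angular":[0,0,0.055],"slide":[0,0,0],"jaw":0.2},
  {"angular":[0,0,0.055],"slide":[0,0,0],"jaw":0.2},
  {"angular":[0,0,0.055],"slide":[0,0,0],"jaw":0.2},
  {"angular":[0,0,0.055],"slide":[0,0,0],"jaw":0.2},
  {"angular":[0,0,0.055],"slide":[0,0,0],"jaw":0.2},
])

```text
time_s: 30.88
tool_pos: [0.5332, 0.0179, 0.1217]
tool_rot: [-179.9, 0.0, 69.8]
force: [0.0, -0.1, -0.5]
grip_width: 0.0242
grasp_force: 15.0
```

Emit:
step_arm([
  {"angular":[0,0,0],"slide":[0,0,0],"jaw":0.2},
  {"angular":[0,0,0],"slide":[0,0,0],"jaw":0.2},
  {"angular":[0,0,0],"slide":[0,0,0],"jaw":0.2},
  {"angular":[0,0,0],"slide":[0,0,0],"jaw":0.2},
])

```text
time_s: 31.38
tool_pos: [0.5339, 0.0178, 0.1227]
tool_rot: [-180.0, 0.0, 70.1]
force: [-0.7, -0.4, 0.3]
grip_width: 0.0244
grasp_force: 15.0
```

```bash
python3 - <<'E'
from h import *
go([.5335,.0175,.05],3)
E
```

```text
slide/row [-0.0003 -0.0002  0.0485] mm/row 24.24744497644681 tool [0.5339 0.0178 0.1227] [-179.9921    0.0039   70.1102]
```

Emit:
step_arm([
  {"angular":[0,0,0],"slide":[0,0,0.0485],"jaw":0.2},
  {"angular":[0,0,0],"slide":[0,0,0.0485],"jaw":0.2},
  {"angular":[0,0,0],"slide":[0,0,0.0485],"jaw":0.2},
  {"angular":[0,0,0],"slide":[0,0,0.012],"jaw":0.2},
  {"angular":[0,0,0],"slide":[0,0,0.012],"jaw":0.2},
  {"angular":[0,0,0],"slide":[0,0,0.012],"jaw":0.2},
  {"angular":[0,0,0],"slide":[0,0,0.006],"jaw":0.2},
  {"angular":[0,0,0],"slide":[0,0,0.004],"jaw":0.2},
  {"angular":[0,0,0],"slide":[0,0,0],"jaw":0.2},
  {"angular":[0,0,0],"slide":[0,0,0],"jaw":0.2},
])

```text
time_s: 32.62
tool_pos: [0.5341, 0.0179, 0.0273]
tool_rot: [180.0, 0.0, 70.1]
force: [0.6, -0.4, 0.3]
grip_width: 0.0245
grasp_force: 15.0
```

Emit:
step_arm([
  {"angular":[0,0,0],"slide":[0,0,0.004],"jaw":0.2},
  {"angular":[0,0,0],"slide":[0,0,0.0025],"jaw":0.2},
  {"angular":[0,0,0],"slide":[0,0,0.001],"jaw":0.2},
  {"angular":[0,0,0],"slide":[0,0,0],"jaw":0.2},
  {"angular":[0,0,0],"slide":[0,0,0],"jaw":0.2},
])

```text
time_s: 33.25
tool_pos: [0.5343, 0.0179, 0.0237]
tool_rot: [180.0, -0.0, 70.1]
force: [-0.7, -1.3, 5.7]
grip_width: 0.0244
grasp_force: 15.0
```

Emit:
step_arm([
  {"angular":[0,0,0],"slide":[0,0,0],"jaw":0.2},
  {"angular":[0,0,0],"slide":[0,0,0],"jaw":0.4},
  {"angular":[0,0,0],"slide":[0,0,0],"jaw":0.6},
  {"angular":[0,0,0],"slide":[0,0,0],"jaw":0.8},
  {"angular":[0,0,0],"slide":[0,0,0],"jaw":0.8},
  {"angular":[0,0,0],"slide":[0,0,-0.02],"jaw":0.8},
  {"angular":[0,0,0],"slide":[0,0,-0.05],"jaw":0.8},
  {"angular":[0,0,0],"slide":[0,0,-0.05],"jaw":0.8},
  {"angular":[0,0,0],"slide":[0,0,-0.06],"jaw":1},
  {"angular":[0,0,0],"slide":[0,0,0],"jaw":1},
])

```text
time_s: 34.5
tool_pos: [0.5361, 0.0181, 0.1164]
tool_rot: [179.7, -0.1, 70.1]
force: [0.2, 0.4, -0.1]
grip_width: 0.0819
grasp_force: 0.0
```

Emit:
step_arm([
  {"angular":[0,0,-0.055],"slide":[0,0,0],"jaw":1},
  {"angular":[0,0,-0.055],"slide":[0,0,0],"jaw":1},
  {"angular":[0,0,-0.055],"slide":[0,0,0],"jaw":1},
  {"angular":[0,0,-0.055],"slide":[0,0,0],"jaw":1},
  {"angular":[0,0,-0.055],"slide":[0,0,0],"jaw":1},
  {"angular":[0,0,-0.055],"slide":[0,0,0],"jaw":1},
  {"angular":[0,0,-0.055],"slide":[0,0,0],"jaw":1},
  {"angular":[0,0,-0.055],"slide":[0,0,0],"jaw":1},
  {"angular":[0,0,-0.055],"slide":[0,0,0],"jaw":1},
  {"angular":[0,0,-0.055],"slide":[0,0,0],"jaw":1},
])

```text
time_s: 35.75
tool_pos: [0.5334, 0.0178, 0.1127]
tool_rot: [-180.0, -0.1, 169.4]
force: [0.3, -0.6, 0.9]
grip_width: 0.0873
grasp_force: 0.0
```

```bash
python3 - <<'E'
from h import *
t=shot("top");caps(t);s=shot("scene")
cv2.imwrite("pics/j.png",np.hstack([crop(s,130,330,160,280,4)]))
go([.455,.311,.12],7,yaw=169)
E
```

```text
b (162.14285714285714, 220.1904761904762) [0.4561 0.3108 0.046 ]
slide/row [ 0.038   0.078  -0.0021] mm/row 43.37138254712227 tool [0.5334 0.0178 0.1127] [179.9939  -0.0692 169.0924]
```

View pics/j.png

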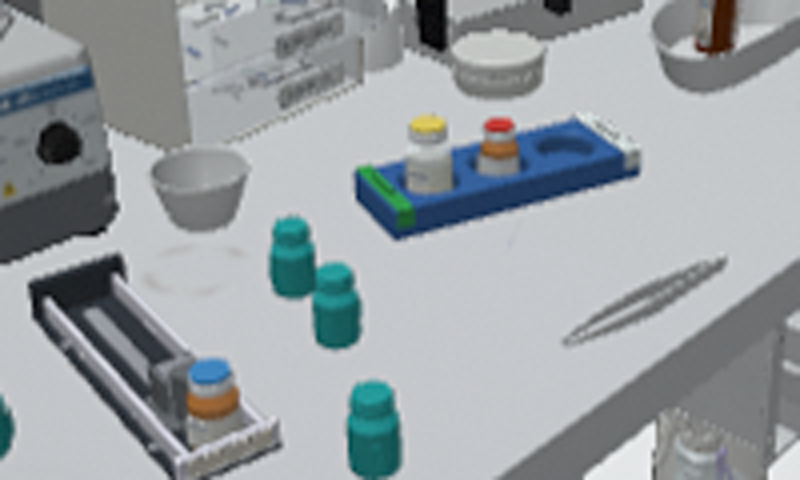

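Red stands in the middle well at crop (498,145), and blue is at the front of the feeder at crop (210,400). Blue is the true vial, since the decoys are turquoise and stand outside the lane.

Emit:
step_arm([
  {"angular":[0,0,0],"slide":[0.0382,0.078,0],"jaw":1},
  {"angular":[0,0,0],"slide":[0.0382,0.078,0],"jaw":1},
  {"angular":[0,0,0],"slide":[0.0382,0.078,0],"jaw":1},
  {"angular":[0,0,0],"slide":[0.0382,0.078,0],"jaw":1},
  {"angular":[0,0,0],"slide":[0.0382,0.078,0],"jaw":1},
  {"angular":[0,0,0],"slide":[0.0382,0.078,0],"jaw":1},
  {"angular":[0,0,0],"slide":[0.0382,0.078,0],"jaw":1},
  {"angular":[0,0,0],"slide":[0,0,0.05],"jaw":1},
  {"angular":[0,0,0],"slide":[0,0,0.05],"jaw":1},
  {"angular":[0,0,0],"slide":[0,0,0.05],"jaw":1},
])

```text
time_s: 37.1
tool_pos: [0.4541, 0.3112, 0.0371]
tool_rot: [-180.0, -0.0, 168.9]
force: [-0.8, 0.5, -0.3]
grip_width: 0.0868
grasp_force: 0.0
```

Emit:
step_arm([
  {"angular":[0,0,0],"slide":[0,0,0],"jaw":1},
  {"angular":[0,0,0],"slide":[0,0,0],"jaw":1},
  {"angular":[0,0,0],"slide":[0,0,0],"jaw":1},
  {"angular":[0,0,0],"slide":[0,0,0],"jaw":1},
])

```text
time_s: 37.6
tool_pos: [0.455, 0.3115, 0.0391]
tool_rot: [180.0, 0.1, 169.0]
force: [-0.1, 0.0, 0.2]
grip_width: 0.0867
grasp_force: 0.0
```

```bash
python3 - <<'E'
from h import *
go([.455,.311,.0232],1)
E
```

```text
slide/row [-0.0002 -0.001   0.0319] mm/row 15.93787596054352 tool [0.455  0.3115 0.0391] [179.9632   0.0711 169.0372]
```

Emit:
step_arm([
  {"angular":[0,0,0],"slide":[0,-0.001,0.0315],"jaw":1},
  {"angular":[0,0,0],"slide":[0,0,0],"jaw":0.6},
  {"angular":[0,0,0],"slide":[0,0,0],"jaw":0.2},
  {"angular":[0,0,0],"slide":[0,0,0],"jaw":0.2},
  {"angular":[0,0,0],"slide":[0,0,0],"jaw":0.2},
  {"angular":[0,0,0],"slide":[0,0,0],"jaw":0.2},
  {"angular":[0,0,0],"slide":[0,0,0],"jaw":0.2},
  {"angular":[0,0,0],"slide":[0,0,0],"jaw":0.2},
  {"angular":[0,0,0],"slide":[0,0,0],"jaw":0.2},
], newtons=12)

```text
time_s: 38.72
tool_pos: [0.4544, 0.3107, 0.0226]
tool_rot: [-180.0, 0.0, 169.1]
force: [0.9, 0.4, 0.1]
grip_width: 0.0244
grasp_force: 12.0
```

Emit:
step_arm([
  {"angular":[0,0,0],"slide":[0,0,-0.015],"jaw":0.2},
  {"angular":[0,0,0],"slide":[0,0,-0.03],"jaw":0.2},
  {"angular":[0,0,0],"slide":[0,0,-0.04],"jaw":0.2},
  {"angular":[0,0,0],"slide":[0,0,-0.05],"jaw":0.2},
  {"angular":[0,0,0],"slide":[0,0,-0.05],"jaw":0.2},
  {"angular":[0,0,0],"slide":[0,0,-0.015],"jaw":0.2},
  {"angular":[0,0,0],"slide":[0,0,0],"jaw":0.2},
  {"angular":[0,0,0],"slide":[0,0,0],"jaw":0.2},
], newtons=15)

```text
time_s: 39.72
tool_pos: [0.4539, 0.3102, 0.1218]
tool_rot: [-179.9, -0.1, 169.1]
force: [-0.3, 0.5, -0.3]
grip_width: 0.024
grasp_force: 15.0
```

```bash
python3 - <<'E'
from h import *
go([.5162,-.0295,.122],8)
E
```

```text
slide/row [-0.0314 -0.0804 -0.0001] mm/row 43.175350853116235 tool [0.4539 0.3102 0.1218] [-179.9368   -0.057   169.0669]
```

Emit:
step_arm([
  {"angular":[0,0,0],"slide":[-0.0314,-0.0804,0],"jaw":0.2},
  {"angular":[0,0,0],"slide":[-0.0314,-0.0804,0],"jaw":0.2},
  {"angular":[0,0,0],"slide":[-0.0314,-0.0804,0],"jaw":0.2},
  {"angular":[0,0,0],"slide":[-0.0314,-0.0804,0],"jaw":0.2},
  {"angular":[0,0,0],"slide":[-0.0314,-0.0804,0],"jaw":0.2},
  {"angular":[0,0,0],"slide":[-0.0314,-0.0804,0],"jaw":0.2},
  {"angular":[0,0,0],"slide":[-0.0314,-0.0804,0],"jaw":0.2},
  {"angular":[0,0,0],"slide":[-0.0314,-0.0804,0],"jaw":0.2},
])

```text
time_s: 40.72
tool_pos: [0.5162, -0.0302, 0.1218]
tool_rot: [-180.0, -0.1, 169.1]
force: [1.5, -0.5, -0.0]
grip_width: 0.0246
grasp_force: 15.0
```

Emit:
step_arm([
  {"angular":[0,0,0.055],"slide":[0,0,0],"jaw":0.2},
  {"angular":[0,0,0.055],"slide":[0,0,0],"jaw":0.2},
  {"angular":[0,0,0.055],"slide":[0,0,0],"jaw":0.2},
  {"angular":[0,0,0.055],"slide":[0,0,0],"jaw":0.2},
  {"angular":[0,0,0.055],"slide":[0,0,0],"jaw":0.2},
  {"angular":[0,0,0.055],"slide":[0,0,0],"jaw":0.2},
  {"angular":[0,0,0.055],"slide":[0,0,0],"jaw":0.2},
  {"angular":[0,0,0.055],"slide":[0,0,0],"jaw":0.2},
  {"angular":[0,0,0.055],"slide":[0,0,0],"jaw":0.2},
  {"angular":[0,0,0.055],"slide":[0,0,0],"jaw":0.2},
])

```text
time_s: 41.98
tool_pos: [0.5159, -0.0286, 0.1215]
tool_rot: [-179.9, 0.0, 69.8]
force: [-0.5, -0.2, -0.3]
grip_width: 0.0243
grasp_force: 15.0
```

Emit:
step_arm([
  {"angular":[0,0,0],"slide":[0,0,0],"jaw":0.2},
  {"angular":[0,0,0],"slide":[0,0,0],"jaw":0.2},
  {"angular":[0,0,0],"slide":[0,0,0],"jaw":0.2},
  {"angular":[0,0,0],"slide":[0,0,0],"jaw":0.2},
])

```text
time_s: 42.48
tool_pos: [0.5167, -0.0289, 0.1225]
tool_rot: [-180.0, 0.0, 70.1]
force: [0.3, 0.5, 0.2]
grip_width: 0.0242
grasp_force: 15.0
```

Emit:
step_arm([
  {"angular":[0,0,0],"slide":[0,0,0.0485],"jaw":0.2},
  {"angular":[0,0,0],"slide":[0,0,0.0485],"jaw":0.2},
  {"angular":[0,0,0],"slide":[0,0,0.0485],"jaw":0.2},
  {"angular":[0,0,0],"slide":[0,0,0.012],"jaw":0.2},
  {"angular":[0,0,0],"slide":[0,0,0.012],"jaw":0.2},
  {"angular":[0,0,0],"slide":[0,0,0.012],"jaw":0.2},
  {"angular":[0,0,0],"slide":[0,0,0.006],"jaw":0.2},
  {"angular":[0,0,0],"slide":[0,0,0.004],"jaw":0.2},
  {"angular":[0,0,0],"slide":[0,0,0],"jaw":0.2},
  {"angular":[0,0,0],"slide":[0,0,0],"jaw":0.2},
])

```text
time_s: 43.72
tool_pos: [0.5169, -0.0288, 0.027]
tool_rot: [180.0, 0.0, 70.1]
force: [-0.2, -0.5, 0.0]
grip_width: 0.0244
grasp_force: 15.0
```

Emit:
step_arm([
  {"angular":[0,0,0],"slide":[0,0,0.004],"jaw":0.2},
  {"angular":[0,0,0],"slide":[0,0,0.0025],"jaw":0.2},
  {"angular":[0,0,0],"slide":[0,0,0.0005],"jaw":0.2},
  {"angular":[0,0,0],"slide":[0,0,0],"jaw":0.2},
  {"angular":[0,0,0],"slide":[0,0,0],"jaw":0.2},
])

```text
time_s: 44.35
tool_pos: [0.5169, -0.0288, 0.0235]
tool_rot: [180.0, 0.0, 70.1]
force: [-1.0, -0.8, 3.2]
grip_width: 0.0242
grasp_force: 15.0
```

Contact is felt, so I release and rise.

Emit:
step_arm([
  {"angular":[0,0,0],"slide":[0,0,0],"jaw":0.2},
  {"angular":[0,0,0],"slide":[0,0,0],"jaw":0.4},
  {"angular":[0,0,0],"slide":[0,0,0],"jaw":0.6},
  {"angular":[0,0,0],"slide":[0,0,0],"jaw":0.8},
  {"angular":[0,0,0],"slide":[0,0,0],"jaw":0.8},
  {"angular":[0,0,0],"slide":[0,0,-0.02],"jaw":0.8},
  {"angular":[0,0,0],"slide":[0,0,-0.05],"jaw":0.8},
  {"angular":[0,0,0],"slide":[0,0,-0.07],"jaw":0.8},
  {"angular":[0,0,0],"slide":[0,0,-0.1],"jaw":1},
  {"angular":[0,0,0],"slide":[0,0,-0.1],"jaw":1},
])

```text
time_s: 45.6
tool_pos: [0.5166, -0.0286, 0.1955]
tool_rot: [180.0, 0.0, 70.1]
force: [-0.0, 1.0, 0.2]
grip_width: 0.0822
grasp_force: 0.0
```

Emit:
step_arm([
  {"angular":[0,0,0],"slide":[0,0,0],"jaw":1},
  {"angular":[0,0,0],"slide":[0,0,0],"jaw":1},
  {"angular":[0,0,0],"slide":[0,0,0],"jaw":1},
  {"angular":[0,0,0],"slide":[0,0,0],"jaw":1},
  {"angular":[0,0,0],"slide":[0,0,0],"jaw":1},
  {"angular":[0,0,0],"slide":[0,0,0],"jaw":1},
])

```text
time_s: 46.35
tool_pos: [0.5166, -0.0287, 0.1931]
tool_rot: [-180.0, -0.0, 70.1]
force: [-0.8, -0.3, -0.0]
grip_width: 0.0869
grasp_force: 0.0
```

```bash
python3 - <<'E'
from h import *
s=shot("scene");cv2.imwrite("pics/k.png",crop(s,160,360,130,280,4))
E
```

```text
(no output)
```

View pics/k.png

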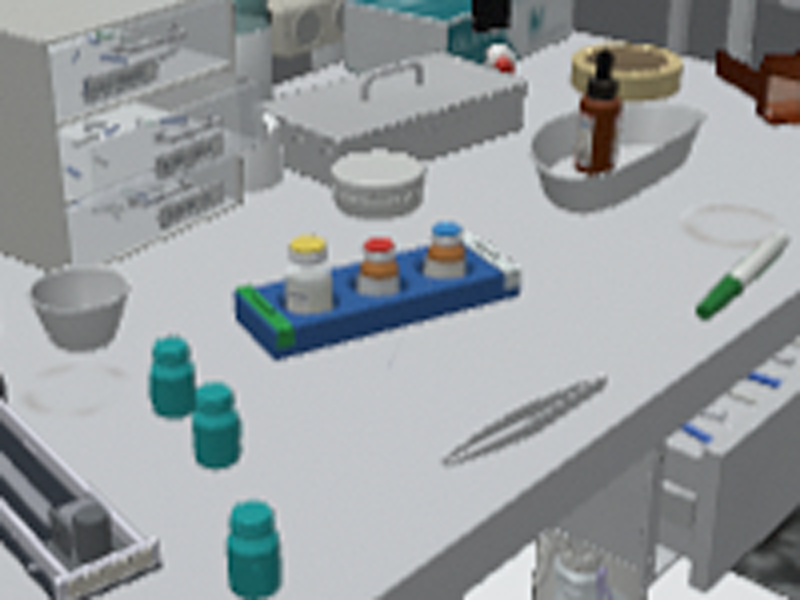

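Yellow (308,275), red (380,265) and blue (446,250) stand upright in their wells, and the bottle stands in the dish at (600,120). I'm handing the job in.

```bash
python3 -c "
from cell import env; print(env.sign_off())"
```

```text
the job is handed in; nothing more can be done
None
```

The job is handed in, with no verdict returned: in the last picture the dropper bottle stands in the kidney dish, and yellow, red and blue stand in that order in the rack, starting beside the green clip.

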